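# Weigh the long abrasion panel

## Task

The long thin dark grey strip lies flat on the low white riser, too thin to pick up there: slide it flat towards the robot until its near end sticks well out over the riser's front edge, then pinch that end by its two long sides and lay the strip flat and centred on the balance pan. Set it down gently rather than dropping it, let go, and leave the short strip where it lies.

Things in the scene. Friction and masses are not known exactly. Their poses are not given: they have to be found in the camera images.
- long_strip: Longest of three dark grey coated aluminium pieces flat on the riser (also a short strip and a disc, any order). 170 x 40 x 3 mm, about 60 g. Origin: centre of underside; x along its length, either way round; z up. Within 10 deg of square to the riser's front edge, near end 10-75 mm behind it. Slides under a closed fingertip pressed on top at 5-20 N; pressed behind its middle it stays flat with up to 60 mm overhanging.
- riser: Fixed low white shelf, yellow edges: 250 (x) x 320 (y) mm, top 60 mm above the bench. Origin: on the bench under its centre; x away from the robot within 12 deg, z up. Front edge, facing the robot: x = -125 mm. Top board 12 mm thick, open below at the front; before it only a loose puck 14 mm high. The three pieces lie side by side 105 mm apart.
- pan (a point): Centre of the top of the balance's round steel pan, 85 mm above the bench, at the robot's right. Pan fixed, 80 mm across, 4 mm thick, on a stem, its top 34 mm above the white housing (220 x 180 mm, long way along x, centred 20 mm nearer the robot). The strip's ends stand out 45 mm past the pan with 30 mm free below. z up; x within 10 deg of world x.
- short_strip: The short dark grey strip, 90 x 40 x 3 mm, lying flat on the riser beside the long one: a bystander. Origin: centre of its underside; x along its length, z up.
Mind the look-alikes: they are no part of the job. Leave any orange or purple look-alike of the long_strip alone.

How it is judged:
On the way:
1. the long strip, still lying flat on the riser, has been slid until its near end overhangs the front edge by at least about 25 mm (x of long_strip in the frame of riser between -0.125 and -0.065 m and z of long_strip in the frame of riser between 0.054 and 0.066 m and angle between long_strip's own z axis and vertical below 0.1 rad), for 0.2 s.
At the end, for the whole second after the job is handed in: The long strip lies at rest and flat (within 8 degrees) on the balance pan, its centre within 25 mm of the pan's centre, released by the gripper; the short strip is within 20 mm of where it started (horizontal distance between long_strip and pan below 0.025 m and z of long_strip in the frame of pan between -0.006 and 0.006 m and angle between long_strip's own z axis and vertical below 0.15 rad and linear speed of long_strip below 0.02 m/s and contact force between long_strip and the fingers below 0.05 N and distance of short_strip from where it was at the start of the episode below 0.02 m); the robot touches nothing.
It fails at once if the long strip falls off onto the bench (height (world z) of long_strip below 0.035 m).
It fails at once if the long strip is dropped from more than about 20 mm, or thrown (it moves faster than 0.6 m/s with no finger on it) (linear speed of long_strip above 0.6 m/s and contact force between long_strip and the fingers below 0.01 N).
It fails at once if the short strip is pushed more than 20 mm from its place (distance of short_strip from where it was at the start of the episode above 0.02 m).
It also fails if it takes over 58 s, if anything falls off the work surface, if the arm or the gripper's body presses on something with over 40 N, if the wrist force passes 120 N, or if a joint passes its speed limit or range.

## Robot

A 7-joint arm with a two-finger parallel gripper is mounted at the origin on the work surface. World frame = base frame: x ahead of the robot, y to its left, z up, the work surface at z = 0. Lengths are in m, angles in rad, forces in N, time in s.
With the tool pointing down it reaches from about 0.35 to 0.9 m from the base axis. Payload 19.9 kg.
Tool frame: the origin (TCP) lies midway between the tips of the shut fingers; the grasp point (between the pads) lies 19 mm behind it; z points along the fingers, y is the line along which they close (so a half turn about z gives the same grasp; the last joint's range is limited). The gripper opens to 85 mm and grips with 20 to 120 N. Pads are 22 mm wide; open, the fingers measure 114 mm over their backs; the gripper's body (76 mm by 85 mm) begins 54 mm behind the grasp point. The pads swing forward as they close: fully open they stand 13 mm farther back than shut.
Start: joints at [-1.319, 0.417, -0.01, 1.614, 0.005, 1.111, -0.053], TCP at [0.181, 0.598, 0.231] pointing down, gripper open.
Joint ranges: [-2.81, 2.81], [-0.39, 2.02], [-1.27, 1.25], [0.06, 2.57], [-1.19, 4.33], [0.19, 2], [-2.82, 2.82]. Speed limits (rad/s): [1.89, 1.89, 2.39, 2.39, 3.01, 3.01, 3.01].

## Interface

Orientations are given as a unit quaternion [w, x, y, z].
In Python, from plant import bot gives the robot as it stands. The module is installed in compiled form; this text tells all that it offers.
- The arm moves only by the tool send_rows, never from a script. Its argument "increments" is a list that holds one entry, the list of rows, each a list of 7 numbers: the shift along the world's x, y, z in m, then the turn, a rotation vector about the world's x, y, z in degrees, then the gripper's target within -1 to 1 (fully open at 1, half-way at 0, shut at -1). A call has 1 to 20 rows; each row shifts and turns the commanded pose from where the row before left it; what a row does not reach is not made up. A row lasts 1/10 s, in which the tool goes at most 50 mm and 8.59 degrees, less where a joint would pass 70% of its speed; a pose out of reach is approached as far as the arm can. A call is refused whole if a number of a shift passes 0.05 or a number of a turn 8.59, either way. A call with a gripper value outside its range is refused whole. The fingers move at their own pace and stop on an object; the grip force is fixed at half the most. Time passes only in rows, so rows that do not move let the fingers close. It gives the time, the measured TCP pose, the force, the opening and the grip force at its end, in the units of the state.
- bot.observe(): the state, without advancing time (a new reading comes with each control period).
- bot.read_camera(name): name is "side" or "top" or "wrist"; returns a dict with "frame" (400x640x3 uint8, red, green, blue), "range_z" (400x640 float32, m along the optical axis (not along the pixel's ray), 0 where there is no reading), "fovy" (degrees; the focal length in pixels is half the picture's height over the tangent of half this angle, whatever the lens; pixels are square), "cx", "cy" (the principal point, pixels), "distortion" ([k1, k2, p1, p2, k3] as OpenCV has them; the pictures are not rectified), "R" (3x3) and "t" (3): a world point X has camera coordinates R X + t. Camera axes: x right, y down, z forward; pixel columns grow to the right and rows downward; lengths in m; the calibration is good to about 2 mm. A picture is of the moment at which its call begins.
- bot.sign_off(): hands the job in; it is judged then, once.
Trained networks look in the newest picture that a camera, given by its name, has taken for a name from the list of things; names that differ only in an ending like _2 or _b are one class to them, and where a whole thing is asked for, a point or a joint stands for the part that bears it (a point fixed in the world has none). Each returns a list of dicts, best first, with "conf" (0 to 1); they miss things now and then, are a little off and sometimes report something else, mostly with a low value. They report only what shows in the picture. A call takes as long as a camera call. They do not tell look-alikes from the thing itself.
- bot.silhouettes(camera, query): "mask" (400x640 bool, what is visible of it) and "extent" ([left, top, right, bottom] in pixels, round what is visible of it).
The state is a dict: "clock": time; "joints": joint angles; "qvel": joint speeds; "joint_torque": joint torques, N m; "ee_pos": TCP position; "ee_rot": TCP orientation; "wrist_force": force on the tool from outside, world axes, zero at the start; "ft_torque": the same for the moment, N m; "width": finger opening in m; "gripper_force": force on a finger pad.
Only numpy, scipy, OpenCV 4.12 (cv2) and the standard library are available. Lean on these libraries where they do the work, as an engineer would, in place of code of your own. Each camera call takes 0.05 s, during which the arm holds its last target. There are 200 camera calls.

## Working session

There is one attempt and no reset: what is moved stays moved. The work goes in short steps, Python scripts to look and compute and a tool call to move; the robot and the scene stay as the last step left them, time stands still between calls to the robot, and variables do not carry over. Pictures are saved under pics/ and viewed, at most 10 in all, crops included, and the job is handed in when it is done.

Besides the shell and the picture viewer there is one more tool, called after "Request:" as a command line: name --argument value ..., lists and objects as JSON in quotes. send_rows: Moves the arm, as the interface text tells. Its arguments: {"type":"object","properties":{"increments":{"type":"array"}},"required":["increments"]}

```bash
mkdir -p pics; cat > h.py <<'E'
import numpy as np, cv2
from plant import bot
def cam(n):
    c=bot.read_camera(n); f=200/np.tan(np.radians(c["fovy"])/2)
    c["K"]=np.array([[f,0,c["cx"]],[0,f,c["cy"]],[0,0,1]]); return c
def world(c,mask):
    v,u=np.nonzero(mask&(c["range_z"]>0)); z=c["range_z"][v,u]
    p=cv2.undistortPoints(np.c_[u,v].astype(np.float64)[:,None],c["K"],np.array(c["distortion"],float))[:,0]
    X=np.c_[p*z[:,None],z]; return (X-c["t"])@np.array(c["R"])
def plane(c,uv,zw):
    p=cv2.undistortPoints(np.array(uv,float).reshape(-1,1,2),c["K"],np.array(c["distortion"],float))[:,0]
    R=np.array(c["R"]);o=-R.T@c["t"];d=np.c_[p,np.ones(len(p))]@R
    return o+d*((zw-o[2])/d[:,2])[:,None]
def save(c,n): cv2.imwrite(f"pics/{n}.png",c["frame"][:,:,::-1])
def rect(c,mask,zw):
    ct=max(cv2.findContours(mask.astype(np.uint8),0,2)[0],key=cv2.contourArea)
    P=plane(c,ct[:,0],zw)[:,:2]; return cv2.minAreaRect((P*1000).astype(np.float32))
E
python3 - <<'E'
from h import *
o=bot.observe(); print(o["clock"],o["ee_pos"],o["ee_rot"],o["width"])
for n in ("top","side"):
    c=cam(n); save(c,n+"0")
    for q in ("long_strip","short_strip","riser","pan"):
        try:
            for s in bot.silhouettes(n,q):
                W=world(c,s["mask"])
                print(n,q,round(s["conf"],2),np.round(s["extent"]),np.median(W,0).round(3) if len(W) else 0, s["mask"].sum(), rect(c,s["mask"],.063))
        except Exception as e: print(n,q,e)
E
```

```text
0.0 [0.18090624 0.59788863 0.23065351] [-4.02524995e-05  1.46351311e-01  9.89232488e-01 -6.13807638e-04] 0.08484625179011718
top long_strip 0.79 [212. 269. 272. 315.] [0.161 0.321 0.003] 1000 ((166.67088317871094, 307.01031494140625), (41.555931091308594, 161.9019775390625), 29.06027603149414)
top long_strip 0.72 [140. 218. 200. 243.] [0.325 0.534 0.003] 829 ((322.2274475097656, 508.8385925292969), (161.7980194091797, 38.54555130004883), 78.83633422851562)
top long_strip 0.63 [283. 102. 298. 166.] [0.574 0.192 0.063] 894 ((578.2340087890625, 191.57481384277344), (167.139404296875, 39.60565185546875), 0.9126666784286499)
top riser 0.7 [264.  83. 394. 187.] [0.575 0.084 0.06 ] 8780 ((584.3317260742188, 89.13877868652344), (321.5135192871094, 252.19943237304688), 83.24359893798828)
top pan 0.66 [440. 127. 520. 216.] [ 0.472 -0.308  0.051] 5586 ((475.25372314453125, -310.1731262207031), (188.56094360351562, 221.83926391601562), 80.66567993164062)
side long_strip 0.7 [271. 120. 283. 150.] [0.324 0.525 0.001] 236 ((317.36224365234375, 449.4114990234375), (155.32325744628906, 37.45988464355
[... 491 characters left out ...]
 158.85577392578125), 74.68202209472656)
side short_strip 0.71 [362. 184. 392. 196.] [0.599 0.083 0.061] 217 ((599.3603515625, 79.47923278808594), (43.62360382080078, 92.19420623779297), 85.08533477783203)
side riser 0.86 [331. 163. 418. 238.] [0.575 0.045 0.058] 4546 ((580.5036010742188, 63.661109924316406), (352.08062744140625, 255.33399963378906), 84.0301284790039)
side pan 0.95 [330. 276. 420. 336.] [ 0.473 -0.346  0.05 ] 5030 ((473.78167724609375, -343.3282470703125), (197.25238037109375, 225.32452392578125), 80.50416564941406)
side pan 0.34 [342. 166. 391. 178.] [0.58  0.186 0.061] 367 ((578.8382568359375, 183.06976318359375), (168.8336181640625, 44.22611618041992), 1.1548081636428833)
```

```bash
python3 - <<'E'
import cv2
a=cv2.imread("pics/top0.png")[60:330,130:540]
cv2.imwrite("pics/topc.png",cv2.resize(a,None,fx=1.95,fy=1.95,interpolation=2))
E
```

```text
(no output)
```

View pics/topc.png

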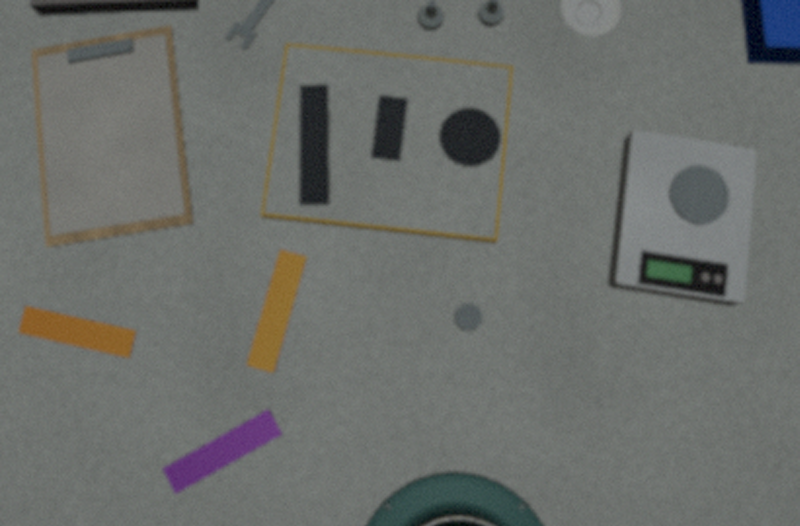

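The candidates for the strip are, in top-picture pixels:
- orange (169,229)
- orange-yellow (272,219)
- purple (245,291)
- dark grey on the riser (291,134)

Only the last is dark, on the riser, and 167x40 mm. The crop confirms it, and the short strip is at (329,126). I'll move above it with the fingers shut.

Request:
send_rows --increments '[[[0.03,-0.029,0,0,0,1.26,-1],[0.03,-0.029,0,0,0,1.26,-1],[0.03,-0.029,0,0,0,1.26,-1],[0.03,-0.029,0,0,0,1.26,-1],[0.03,-0.029,0,0,0,1.26,-1],[0.03,-0.029,0,0,0,1.26,-1],[0.03,-0.029,0,0,0,1.26,-1],[0.03,-0.029,0,0,0,1.26,-1],[0.03,-0.029,0,0,0,1.26,-1],[0.03,-0.029,0,0,0,1.26,-1],[0.03,-0.029,0,0,0,1.26,-1],[0.03,-0.029,0,0,0,1.26,-1],[0.03,-0.029,0,0,0,1.26,-1],[0.03,-0.029,0,0,0,1.26,-1],[0,0,0,0,0,0,-1]]]'

```text
clock: 2.0
ee_pos: [0.6042, 0.1866, 0.231]
ee_rot: [0.001, -0.004, 1.0, -0.001]
wrist_force: [-0.9, -0.2, -0.9]
width: -0.0001
gripper_force: 0.0
```

```bash
cat > look.py <<'E'
import sys
from h import *
from scipy.spatial.transform import Rotation as Ro
zw=float(sys.argv[2]); o=bot.observe()
M=Ro.from_quat(o["ee_rot"][[1,2,3,0]] if hasattr(o["ee_rot"],'shape') else np.array(o["ee_rot"])[[1,2,3,0]]).as_matrix()
print(o["clock"],np.round(o["ee_pos"],4),"yaw of y",np.degrees(np.arctan2(M[1,1],M[0,1])).round(2),"z",M[:,2].round(4),o["width"],np.round(o["wrist_force"],2))
for n in sys.argv[3].split(","):
    c=cam(n); save(c,n+sys.argv[1])
    for q in sys.argv[4].split(","):
        for s in bot.silhouettes(n,q):
            W=world(c,s["mask"]); print(n,q,round(s["conf"],2),np.round(s["extent"]),np.median(W,0).round(4) if len(W) else 0,[np.round(x,1) for x in rect(c,s["mask"],zw)])
E
python3 look.py 1 .063 wrist,top long_strip,short_strip,riser
```

```text
2.0 [0.6042 0.1866 0.231 ] yaw of y 90.46 z [ 0.0012 -0.0024 -1.    ] -6.224223619577823e-05 [-0.88 -0.16 -0.91]
wrist long_strip 0.86 [342.   3. 377.  16.] [0.4356 0.2303 0.0022] [array([452.8, 218.9]), array([10.5, 31.7]), np.float64(0.8)]
wrist long_strip 0.79 [300.  56. 348. 230.] [0.5707 0.1895 0.0622] [array([579.4, 189.2]), array([168.9,  41.4]), np.float64(0.6)]
wrist short_strip 0.64 [202. 122. 244. 210.] [0.5985 0.0873 0.0622] [array([601. ,  87.4]), array([42.4, 89.3]), np.float64(83.0)]
wrist riser 0.56 [ 55.   1. 401. 278.] [0.5471 0.08   0.0592] [array([585.3,  89. ]), array([316.3, 247.8]), np.float64(83.3)]
top long_strip 0.56 [215. 293. 224. 307.] [0.1354 0.3914 0.0032] [array([141.6, 375.3]), array([16.4, 29.4]), np.float64(72.3)]
top long_strip 0.56 [140. 218. 201. 244.] [0.3252 0.5336 0.0031] [array([321.9, 509.3]), array([161.1,  38.7]), np.float64(78.3)]
```

Request:
send_rows --increments '[[[0.001,0.001,-0.03,0,0,0,-1],[0.001,0.001,-0.03,0,0,0,-1],[0.001,0.001,-0.03,0,0,0,-1],[0.001,0,-0.03,0,0,0,-1],[0.001,0,-0.03,0,0,0,-1],[0,0,-0.01,0,0,0,-1],[0,0,-0.003,0,0,0,-1],[0,0,0,0,0,0,-1]]]'

```text
clock: 3.2
ee_pos: [0.6063, 0.1955, 0.0692]
ee_rot: [0.0, -0.007, 1.0, 0.0]
wrist_force: [-0.2, 0.2, 0.5]
width: 0.0002
gripper_force: 0.0
```

Request:
send_rows --increments '[[[0,0,-0.002,0,0,0,-1],[0,0,-0.002,0,0,0,-1],[0,0,0,0,0,0,-1]]]'

```text
clock: 3.5
ee_pos: [0.6061, 0.1953, 0.0647]
ee_rot: [0.0, -0.007, 1.0, 0.0]
wrist_force: [0.9, -1.3, -0.1]
width: 0.0002
gripper_force: 0.0
```

Request:
send_rows --increments '[[[0.002,-0.005,0,0,0,0,-1],[0,0,-0.001,0,0,0,-1],[0,0,-0.001,0,0,0,-1],[0,0,0,0,0,0,-1]]]'

```text
clock: 3.9
ee_pos: [0.6084, 0.1895, 0.0631]
ee_rot: [0.0, -0.007, 1.0, -0.0]
wrist_force: [-4.6, -4.1, 14.0]
width: 0.0003
gripper_force: 6.8
```

Request:
send_rows --increments '[[[0,0,-0.001,0,0,0,-1],[0,0,0,0,0,0,-1]]]'

```text
clock: 4.1
ee_pos: [0.6085, 0.1895, 0.063]
ee_rot: [0.0, -0.007, 1.0, -0.0]
wrist_force: [-10.4, -6.6, 28.3]
width: 0.0002
gripper_force: 14.4
```

Request:
send_rows --increments '[[[0,0,-0.0,0,0,0,-1],[-0.002,0,0.001,0,0,0,-1],[-0.004,0,0,0,0,0,-1],[-0.004,0,0,0,0,0,-1],[-0.004,0,0,0,0,0,-1],[0,0,0,0,0,0,-1]]]'

```text
clock: 4.7
ee_pos: [0.5947, 0.1904, 0.0631]
ee_rot: [0.001, -0.007, 1.0, 0.0]
wrist_force: [0.7, -1.0, 9.4]
width: 0.0001
gripper_force: 4.9
```

```bash
python3 look.py 2 .063 wrist,side,top long_strip
```

```text
4.7 [0.5947 0.1904 0.0631] yaw of y 90.8 z [ 2.2e-03  6.0e-04 -1.0e+00] 9.205109779521369e-05 [ 0.67 -1.03  9.42]
wrist long_strip 0.68 [269.  34. 367. 349.] [0.5369 0.1891 0.0622] [array([551.7, 189.3]), array([114.5,  40. ]), np.float64(1.3)]
side long_strip 0.9 [337. 167. 386. 179.] [0.5675 0.1855 0.0607] [array([575.5, 183.9]), array([164.6,  42.2]), np.float64(0.4)]
side long_strip 0.76 [275. 118. 284. 147.] [0.3242 0.5269 0.0009] [array([317.1, 446.7]), array([161.4,  38. ]), np.float64(78.3)]
side long_strip 0.64 [227. 158. 264. 189.] [0.1614 0.3178 0.0014] [array([162.9, 246.6]), array([ 38.9, 164.8]), np.float64(28.4)]
side long_strip 0.57 [275. 173. 321. 182.] [0.3526 0.2436 0.001 ] [array([345.4, 176.8]), array([ 44.8, 160.6]), np.float64(73.9)]
top long_strip 0.61 [142. 215. 196. 245.] [0.3254 0.5365 0.0032] [array([323. , 509.6]), array([162.7,  40.8]), np.float64(78.9)]
```

The strip hasn't moved: its near end is still at 0.4945, so the finger slipped. I'll press a little harder and try again.

Request:
send_rows --increments '[[[0,0,-0.0006,0,0,0,-1],[0,0,0,0,0,0,-1],[-0.002,0,0,0,0,0,-1],[-0.002,0,0,0,0,0,-1],[-0.002,0,0,0,0,0,-1],[-0.002,0,0,0,0,0,-1]]]'

```text
clock: 5.6
ee_pos: [0.588, 0.1905, 0.0631]
ee_rot: [0.002, -0.007, 1.0, 0.001]
wrist_force: [8.1, 0.9, 9.7]
width: 0.0
gripper_force: 5.3
```

```bash
python3 look.py 3 .063 wrist long_strip
```

```text
5.6 [0.588  0.1905 0.0631] yaw of y 90.79 z [ 0.0047  0.0011 -1.    ] 3.2714644149542285e-05 [8.08 0.92 9.74]
wrist long_strip 0.64 [267.  34. 370. 350.] [0.53   0.1892 0.0622] [array([545. , 189.3]), array([113.7,  39.8]), np.float64(0.8)]
```

Request:
send_rows --increments '[[[-0.003,0,-0.0003,0,0,0,-1],[-0.003,0,0,0,0,0,-1],[-0.003,0,0,0,0,0,-1],[-0.003,0,0,0,0,0,-1],[-0.003,0,0,0,0,0,-1],[-0.003,0,0,0,0,0,-1],[-0.003,0,0,0,0,0,-1]]]'

```text
clock: 6.4
ee_pos: [0.5675, 0.1906, 0.0631]
ee_rot: [0.003, -0.007, 1.0, 0.001]
wrist_force: [9.0, -0.3, 12.6]
width: 0.0003
gripper_force: 6.4
```

```bash
python3 look.py 4 .063 wrist long_strip
```

```text
6.4 [0.5675 0.1906 0.0631] yaw of y 90.78 z [ 0.0057  0.0015 -1.    ] 0.0003000042338716561 [ 8.96 -0.25 12.57]
wrist long_strip 0.8 [374.   2. 420.  12.] [0.4399 0.2364 0.0019] [array([456.1, 219.7]), array([ 4. , 16.9]), np.float64(1.6)]
wrist long_strip 0.62 [268.  37. 368. 348.] [0.5092 0.1892 0.0622] [array([524.2, 189.5]), array([112.9,  39.5]), np.float64(1.1)]
```

Request:
send_rows --increments '[[[-0.004,0,0,0,0,0,-1],[-0.004,0,0,0,0,0,-1],[-0.004,0,0,0,0,0,-1],[-0.004,0,0,0,0,0,-1],[-0.004,0,0,0,0,0,-1],[-0.004,0,0,0,0,0,-1],[-0.004,0,0,0,0,0,-1],[-0.004,0,0,0,0,0,-1],[-0.004,0,0,0,0,0,-1],[-0.004,0,0,0,0,0,-1],[-0.004,0,0,0,0,0,-1],[0,0,0,0,0,0,-1],[0,0,0,0,0,0,-1]]]'

```text
clock: 7.8
ee_pos: [0.5231, 0.1908, 0.063]
ee_rot: [0.002, -0.007, 1.0, 0.001]
wrist_force: [4.5, -0.5, 17.1]
width: 0.0001
gripper_force: 9.2
```

```bash
python3 look.py 5 .063 wrist long_strip,riser
```

```text
7.8 [0.5231 0.1908 0.063 ] yaw of y 90.79 z [ 0.0048  0.0016 -1.    ] 8.78489729705149e-05 [ 4.47 -0.48 17.14]
wrist long_strip 0.83 [270.  33. 370. 352.] [0.4651 0.1895 0.0622] [array([479.6, 189.8]), array([113.1,  39.9]), np.float64(1.3)]
wrist long_strip 0.73 [356.   0. 437.  94.] [0.4127 0.233  0.0021] [array([423.4, 218.2]), array([28.1, 36.8]), np.float64(75.2)]
wrist riser 0.83 [  1. 109. 468. 399.] [0.5088 0.1042 0.0592] [array([554.8,  88.5]), array([147.1, 216.9]), np.float64(71.7)]
```

View pics/wrist5.png

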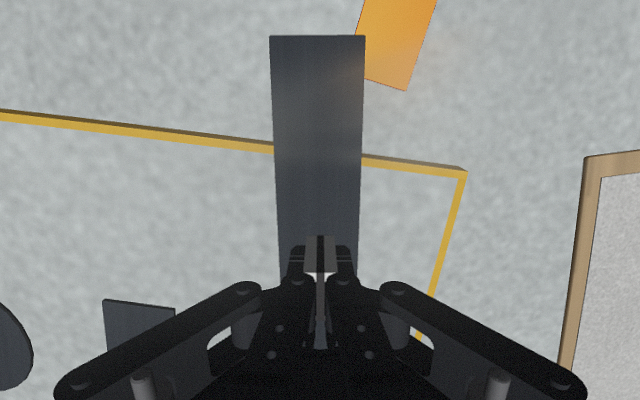

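The strip lies flat. Its near end is at row 35 and the front edge at about row 155, so it overhangs by about 48 mm. I'll lift off and move over the overhang.

Request:
send_rows --increments '[[[0,0,0.01,0,0,0,-1],[0,0,0.03,0,0,0,-1],[0,0,0.03,0,0,0,1],[-0.02,0,0.01,0,0,0,1],[-0.03,0,0,0,0,0,1],[-0.03,0,0,0,0,0,1],[-0.003,0,0,0,0,0,1],[0,0,0,0,0,0,1],[0,0,0,0,0,0,1]]]'

```text
clock: 8.85
ee_pos: [0.4386, 0.1902, 0.1416]
ee_rot: [0.0, -0.007, 1.0, 0.0]
wrist_force: [0.1, 0.1, -0.3]
width: 0.0855
gripper_force: 0.0
```

```bash
python3 look.py 6 .063 wrist,top,side long_strip,short_strip
```

```text
8.85 [0.4386 0.1902 0.1416] yaw of y 90.79 z [ 5.e-04  1.e-04 -1.e+00] 0.0855316510429624 [ 0.11  0.06 -0.28]
wrist long_strip 0.87 [335.   0. 442. 186.] [0.3556 0.2452 0.0022] [array([361.2, 232.8]), array([ 32.9, 127.7]), np.float64(74.8)]
wrist long_strip 0.71 [288. 181. 347. 347.] [0.4868 0.1897 0.0622] [array([497.8, 190.1]), array([151.9,  40.7]), np.float64(1.6)]
wrist long_strip 0.58 [614.  16. 640.  72.] [0.317  0.4562 0.002 ] [array([325.1, 395.8]), array([35.7, 17.7]), np.float64(15.1)]
wrist short_strip 0.61 [215. 333. 225. 342.] [0.5621 0.1091 0.0618] [array([563.1, 108.1]), array([ 8.6, 13.6]), np.float64(85.2)]
top long_strip 0.91 [214. 276. 262. 312.] [0.1534 0.3333 0.003 ] [array([159.8, 318.5]), array([ 38.2, 132.7]), np.float64(29.1)]
top long_strip 0.58 [139. 216. 199. 242.] [0.3251 0.5324 0.0031] [array([321.8, 509. ]), array([162.8,  41.2]), np.float64(77.5)]
top short_strip 0.92 [321. 107. 337. 144.] [0.6017 0.0889 0.0626] [array([601.5,  89.7]), array([38. , 87.6]), np.float64(82.5)]
side long_strip 0.76 [276. 170. 323. 184.] [0.3566 0.2423 0.0009] [array([346.8, 173.8]), array([ 44.4, 163.1]), np.float64(73.3)]
side long_strip 0.66 [272. 120. 283. 148.] [0.3234 0.525  0.0011] [array([316.8, 446.7]), array([161.5,  38.6]), np.float64(78.3)]
side long_strip 0.56 [229. 160. 262. 187.] [0.162  0.3171 0.0015] [array([162.8, 245. ]), array([ 37.1, 162.2]), np.float64(28.4)]
side short_strip 0.5 [363. 183. 390. 197.] [0.5986 0.0829 0.0607] [array([598.3,  81.4]), array([39.9, 89.8]), np.float64(85.1)]
```

Request:
send_rows --increments '[[[0.002,-0.001,-0.03,0,0,0,1],[0,0,-0.03,0,0,0,1],[0,0,-0.02,0,0,0,1],[0,0,-0.015,0,0,0,1],[0,0,-0.006,0,0,0,1],[0,0,0,0,0,0,1]]]'

```text
clock: 9.9
ee_pos: [0.4398, 0.1891, 0.0399]
ee_rot: [-0.0, -0.007, 1.0, -0.0]
wrist_force: [0.1, 1.0, 0.4]
width: 0.0852
gripper_force: 0.0
```

Request:
send_rows --increments '[[[0,0,0,0,0,0,-1],[0,0,0,0,0,0,-1],[0,0,0,0,0,0,-1],[0,0,0,0,0,0,-1],[0,0,0,0,0,0,-1],[0,0,0,0,0,0,-1],[0,0,0,0,0,0,-1],[0,0,0,0,0,0,-1]]]'

```text
clock: 10.7
ee_pos: [0.4402, 0.1893, 0.0405]
ee_rot: [0.0, -0.007, 1.0, 0.0]
wrist_force: [0.9, 1.0, 4.2]
width: 0.0379
gripper_force: 59.7
```

```bash
python3 look.py 7 .063 wrist long_strip; python3 look.py 7 .085 side,top pan
```

```text
10.7 [0.4402 0.1893 0.0405] yaw of y 90.81 z [ 5.e-04  2.e-04 -1.e+00] 0.037901939766635154 [0.85 1.02 4.17]
wrist long_strip 0.75 [345.   1. 494. 228.] [0.3692 0.2415 0.0022] [array([370.7, 223.2]), array([27.1, 88.6]), np.float64(74.8)]
wrist long_strip 0.57 [273. 239. 368. 349.] [0.4472 0.19   0.0616] [array([449.5, 189.9]), array([57.7, 39.4]), np.float64(0.5)]
10.8 [0.4402 0.1893 0.0405] yaw of y 90.81 z [ 5.e-04  1.e-04 -1.e+00] 0.037812933121065026 [0.78 0.05 4.14]
side pan 0.96 [331. 275. 416. 338.] [ 0.4723 -0.3458  0.0503] [array([ 468. , -355.5]), array([199.9, 215. ]), np.float64(81.3)]
top pan 0.94 [440. 128. 519. 218.] [ 0.4723 -0.3089  0.0506] [array([ 471.1, -301.4]), array([185.2, 219. ]), np.float64(80.7)]
```

Request:
send_rows --increments '[[[0,0,0.003,0,0,0,-1],[0,0,0.006,0,0,0,-1],[0,0,0.01,0,0,0,-1],[0,0,0.02,0,0,0,-1],[0,0,0.03,0,0,0,-1],[0,0,0.03,0,0,0,-1],[0,0,0.02,0,0,0,-1],[0,0,0,0,0,0,-1]]]'

```text
clock: 11.8
ee_pos: [0.441, 0.1897, 0.1625]
ee_rot: [0.002, -0.007, 1.0, 0.001]
wrist_force: [0.7, -1.1, -1.2]
width: 0.0379
gripper_force: 60.2
```

```bash
python3 look.py 8 .182 wrist,side long_strip; python3 - <<'E'
from h import *
for n in ("top","side"):
    c=cam(n); s=bot.silhouettes(n,"pan")[0]
    W=world(c,np.ones((400,640),bool)); 
    m=(abs(W[:,2]-.085)<.012)&(abs(W[:,0]-.49)<.13)&(abs(W[:,1]+.31)<.12); P=W[m]
    print(n,m.sum(),np.median(P,0),cv2.minEnclosingCircle((P[:,:2]*1000).astype(np.float32)),P.mean(0))
    g=np.zeros((400,640),np.uint8); 
    x=(abs(c["range_z"])>0); idx=np.argwhere(x)[m]; g[idx[:,0],idx[:,1]]=1
    ct=max(cv2.findContours(g,0,2)[0],key=cv2.contourArea); Q=plane(c,ct[:,0],.085)[:,:2]*1000
    print(cv2.fitEllipse(Q.astype(np.float32)))
E
```

```text
11.8 [0.441  0.1897 0.1625] yaw of y 90.8 z [ 0.0037  0.0022 -1.    ] 0.03787849942780752 [ 0.75 -1.09 -1.24]
wrist long_strip 0.98 [274. 239. 371. 348.] [0.4482 0.1903 0.1832] [array([452.5, 190.4]), array([59. , 40.1]), np.float64(0.1)]
wrist long_strip 0.69 [332.   2. 432. 179.] [0.3545 0.2456 0.0022] [array([362.4, 211.6]), array([16.7, 66.9]), np.float64(74.8)]
wrist long_strip 0.59 [599.  18. 640.  75.] [0.3157 0.4672 0.002 ] [array([344.3, 303.4]), array([19.7, 16.3]), np.float64(77.3)]
side long_strip 0.71 [277. 172. 321. 184.] [0.3567 0.2412 0.0012] [array([329.3,  44.3]), array([ 36.4, 139.9]), np.float64(75.0)]
side long_strip 0.66 [272. 118. 283. 148.] [0.3235 0.5247 0.0015] [array([302.6, 286.5]), array([143.3,  33.7]), np.float64(78.5)]
side long_strip 0.62 [228. 160. 259. 188.] [0.1625 0.3175 0.0011] [array([164.6, 107.3]), array([ 32.9, 142.2]), np.float64(27.7)]
side long_strip 0.54 [318. 144. 371. 154.] [0.5216 0.1875 0.1786] [array([522.3, 183. ]), array([ 43.9, 135.2]), np.float64(89.2)]
top 730 [ 0.50119689 -0.32219335  0.08454393] ((501.3642883300781, -323.36199951171875), 40.70869827270508) [ 0.50055319 -0.32249485  0.08442845]
((500.4899597167969, -322.39642333984375), (78.32311248779297, 79.00828552246094), 74.51566314697266)
side 570 [ 0.50063725 -0.32616241  0.08362837] ((499.8127746582031, -323.5147399902344), 42.39558029174805) [ 0.50035041 -0.32610781  0.08362372]
((500.018310546875, -326.4299011230469), (76.72505950927734, 79.31491088867188), 127.81094360351562)
```

View pics/side8.png

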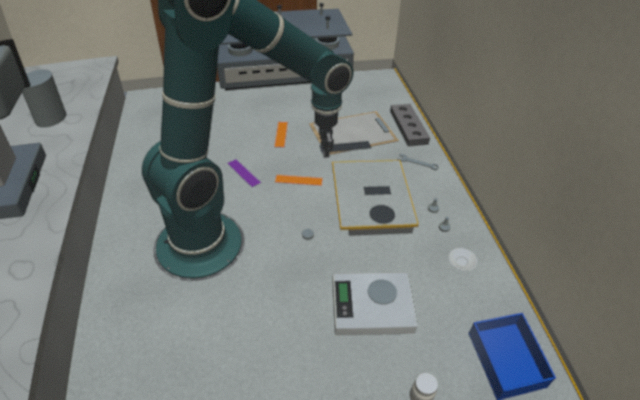

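Request:
send_rows --increments '[[[0,-0.01,0,0,0,0,-1],[0,-0.02,0,0,0,0,-1],[0,-0.03,0,0,0,0,-1],[0,-0.03,0,0,0,0,-1],[0,-0.03,0,0,0,0,-1],[0,-0.03,0,0,0,0,-1],[0,-0.03,0,0,0,0,-1],[0,-0.03,0,0,0,0,-1],[0,-0.03,0,0,0,0,-1],[0,-0.03,0,0,0,0,-1],[0,-0.03,0,0,0,0,-1],[0,-0.03,0,0,0,0,-1],[0,-0.03,0,0,0,0,-1],[-0.002,-0.03,0,0,0,0,-1],[-0.002,-0.03,0,0,0,0,-1],[-0.002,-0.03,0,0,0,0,-1],[-0.002,-0.03,0,0,0,0,-1],[0,-0.02,0,0,0,0,-1],[0,-0.014,0,0,0,0,-1],[0,0,0,0,0,0,-1]]]'

```text
clock: 14.2
ee_pos: [0.4311, -0.3265, 0.1592]
ee_rot: [-0.0, -0.006, 1.0, -0.0]
wrist_force: [0.2, 1.3, -0.8]
width: 0.038
gripper_force: 60.2
```

```bash
python3 look.py 9 .182 wrist,top,side long_strip; python3 - <<'E'
from h import *
for n in ("top","side"):
    c=cam(n); o=bot.observe()["ee_pos"]
    W=world(c,np.ones((400,640),bool))
    m=(W[:,0]>o[0]+.05)&(W[:,0]<.62)&(abs(W[:,1]+.32)<.03)&(W[:,2]>.13)&(W[:,2]<.21); P=W[m]
    if len(P)>20: print(n,len(P),P.min(0),P.max(0),P.mean(0),np.degrees(np.polyfit(P[:,0],P[:,2],1)[0]))
E
```

```text
14.2 [ 0.4311 -0.3265  0.1592] yaw of y 90.68 z [-5.e-04 -7.e-04 -1.e+00] 0.03797299524602646 [ 0.24  1.34 -0.84]
wrist long_strip 0.91 [275. 237. 371. 348.] [ 0.4384 -0.3259  0.1798] [array([ 439.9, -325.6]), array([56.8, 39.3]), np.float64(0.2)]
top long_strip 0.94 [214. 268. 275. 313.] [0.1618 0.3162 0.003 ] [array([177.8, 279.5]), array([ 33.7, 140.6]), np.float64(28.9)]
top long_strip 0.88 [140. 215. 198. 243.] [0.3252 0.5316 0.0032] [array([314.4, 458.3]), array([142.9,  35.4]), np.float64(78.7)]
top long_strip 0.86 [492. 115. 514. 186.] [ 0.5197 -0.3225  0.179 ] [array([ 519.4, -319.9]), array([ 44.3, 126.9]), np.float64(89.8)]
top long_strip 0.69 [255. 191. 285. 250.] [0.3584 0.2479 0.0031] [array([340.8, 220.7]), array([ 33.2, 140.4]), np.float64(74.8)]
side long_strip 0.87 [351. 260. 422. 282.] [ 0.5193 -0.3233  0.1788] [array([ 523.1, -328.1]), array([121.6,  45.7]), np.float64(0.1)]
side long_strip 0.83 [229. 158. 261. 190.] [0.1624 0.3187 0.0013] [array([166.9, 109. ]), array([ 37.1, 142.8]), np.float64(28.4)]
side long_strip 0.75 [272. 118. 282. 151.] [0.3202 0.5096 0.0016] [array([300.5, 284. ]), array([148. ,  35.3]), np.float64(80.0)]
side long_strip 0.67 [274. 172. 320. 184.] [0.355  0.2447 0.0007] [array([327.6,  47.5]), array([ 40.2, 139.7]), np.float64(74.9)]
top 678 [ 0.4823969  -0.34104547  0.17356419] [ 0.58440854 -0.29920412  0.18418522] [ 0.53305046 -0.32018577  0.17919271] -0.584728551803594
side 505 [ 0.48218056 -0.3465364   0.17329451] [ 0.58410855 -0.30052612  0.18610422] [ 0.53232253 -0.32463457  0.17901664] -0.9495276692818134
```

View pics/side9.png

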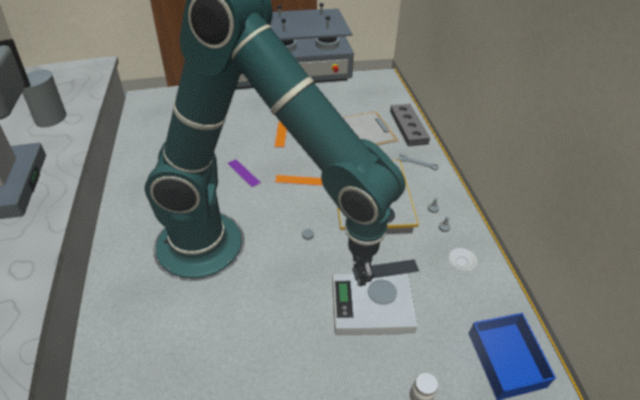

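The strip is held level above the pan (side picture around (385,270)), and its centre lines up with the pan within 3 mm. I'll lower it now.

Request:
send_rows --increments '[[[0.001,-0.001,-0.02,0,0,0,-1],[0,-0.001,-0.025,0,0,0,-1],[0,0,-0.02,0,0,0,-1],[0,0,-0.012,0,0,0,-1],[0,0,-0.006,0,0,0,-1],[0,0,-0.003,0,0,0,-1],[0,0,0,0,0,0,-1],[0,0,0,0,0,0,-1]]]'

```text
clock: 15.4
ee_pos: [0.4333, -0.327, 0.074]
ee_rot: [0.0, -0.007, 1.0, -0.0]
wrist_force: [-0.1, 0.3, -0.6]
width: 0.0382
gripper_force: 60.2
```

Request:
send_rows --increments '[[[0,0,-0.001,0,0,0,-1],[0,0,-0.001,0,0,0,-1],[0,0,0,0,0,0,-1]]]'

```text
clock: 15.7
ee_pos: [0.433, -0.3268, 0.0714]
ee_rot: [0.0, -0.007, 1.0, -0.0]
wrist_force: [0.3, -0.1, -0.5]
width: 0.0379
gripper_force: 60.2
```

Request:
send_rows --increments '[[[0,0,-0.001,0,0,0,-1],[0,0,0,0,0,0,-1],[0,0,0,0,0,0,-1]]]'

```text
clock: 16.0
ee_pos: [0.433, -0.3268, 0.0703]
ee_rot: [-0.0, -0.007, 1.0, -0.0]
wrist_force: [0.2, -0.6, -0.9]
width: 0.0378
gripper_force: 60.2
```

Request:
send_rows --increments '[[[0,0,-0.001,0,0,0,-1],[0,0,-0.001,0,0,0,-1],[0,0,0,0,0,0,-1],[0,0,0,0,0,0,-1]]]'

```text
clock: 16.4
ee_pos: [0.433, -0.3268, 0.0683]
ee_rot: [-0.0, -0.007, 1.0, -0.0]
wrist_force: [0.5, -1.1, -0.3]
width: 0.0381
gripper_force: 60.2
```

Request:
send_rows --increments '[[[0,0,-0.001,0,0,0,-1],[0,0,0,0,0,0,-1],[0,0,0,0,0,0,-1]]]'

```text
clock: 16.7
ee_pos: [0.433, -0.3268, 0.0673]
ee_rot: [-0.0, -0.007, 1.0, -0.0]
wrist_force: [-0.2, 0.4, -0.7]
width: 0.0383
gripper_force: 60.2
```

Request:
send_rows --increments '[[[0,0,-0.001,0,0,0,-1],[0,0,0,0,0,0,-1],[0,0,0,0,0,0,-1]]]'

```text
clock: 17.0
ee_pos: [0.433, -0.3268, 0.0664]
ee_rot: [0.0, -0.007, 1.0, -0.0]
wrist_force: [-0.3, 0.2, -0.0]
width: 0.0378
gripper_force: 60.3
```

Request:
send_rows --increments '[[[0,0,-0.001,0,0,0,-1],[0,0,0,0,0,0,-1],[0,0,0,0,0,0,-1]]]'

```text
clock: 17.3
ee_pos: [0.433, -0.3269, 0.0655]
ee_rot: [0.0, -0.007, 1.0, -0.0]
wrist_force: [-1.8, -0.1, 5.2]
width: 0.0378
gripper_force: 60.6
```

```bash
cat > tilt.py <<'E'
from h import *
for n in ("top","side"):
    c=cam(n); W=world(c,np.ones((400,640),bool))
    m=(W[:,0]>.48)&(W[:,0]<.6)&(abs(W[:,1]+.323)<.015)&(W[:,2]>.07)&(W[:,2]<.21); P=W[m]
    print(n,len(P),P.min(0),P.max(0),P.mean(0),np.degrees(np.polyfit(P[:,0],P[:,2],1)[0]))
E
python3 tilt.py
```

```text
top 440 [ 0.4801725  -0.33799817  0.08206189] [ 0.58345699 -0.30853629  0.09414375] [ 0.53240242 -0.32315266  0.08912234] 1.360431375624985
side 347 [ 0.48040096 -0.33786823  0.08288045] [ 0.58528473 -0.30802087  0.09418799] [ 0.53128849 -0.32320618  0.08812418] 1.5687550199463414
```

Request:
send_rows --increments '[[[0,0,0,0,0,0,0.3],[0,0,0,0,0,0,0.6],[0,0,0,0,0,0,1],[0,0,0,0,0,0,1],[0,0,0,0,0,0,1],[0,0,0,0,0,0,1]]]'

```text
clock: 18.0
ee_pos: [0.433, -0.3268, 0.0653]
ee_rot: [0.0, -0.007, 1.0, -0.0]
wrist_force: [0.2, 0.4, 0.2]
width: 0.0855
gripper_force: 0.0
```

```bash
python3 look.py 10 .088 wrist long_strip; python3 tilt.py
```

```text
18.0 [ 0.433  -0.3268  0.0653] yaw of y 90.81 z [ 0. -0. -1.] 0.08546320498736612 [0.23 0.38 0.21]
wrist long_strip 0.85 [273. 240. 371. 349.] [ 0.4395 -0.3262  0.0872] [array([ 442.5, -326.2]), array([56.7, 39.5]), np.float64(0.5)]
top 445 [ 0.48015395 -0.33797767  0.08169511] [ 0.58483294 -0.30816731  0.09327376] [ 0.53264835 -0.32315812  0.08726277] -0.13124338571467736
side 342 [ 0.48077801 -0.3378793   0.07889025] [ 0.58518341 -0.30800334  0.09162787] [ 0.53156291 -0.32300172  0.08631192] -0.2066099522186378
```

View pics/wrist10.png

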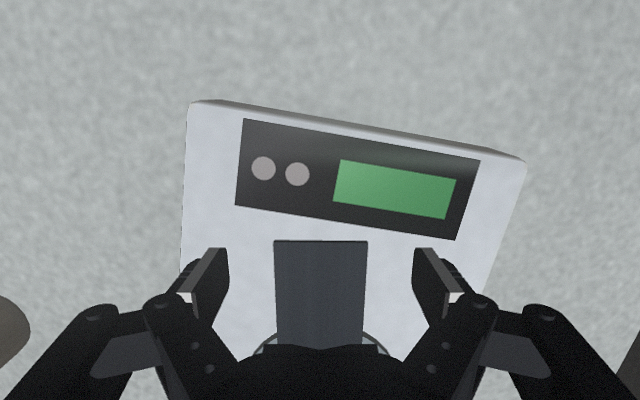

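The strip lies flat on the pan, its near end at pixel (320,241), with the open fingers clear on both sides at columns 225 and 415. I'll go straight up.

Request:
send_rows --increments '[[[0,0,0.01,0,0,0,1],[0,0,0.02,0,0,0,1],[0,0,0.03,0,0,0,1],[0,0,0.03,0,0,0,1],[0,0,0.03,0,0,0,1],[0,0,0,0,0,0,1],[0,0,0,0,0,0,1],[0,0,0,0,0,0,1]]]'

```text
clock: 19.0
ee_pos: [0.4326, -0.3265, 0.1849]
ee_rot: [-0.0, -0.007, 1.0, 0.0]
wrist_force: [-0.6, 0.2, -0.6]
width: 0.0854
gripper_force: 0.0
```

```bash
python3 look.py 11 .088 wrist,top,side long_strip,short_strip | grep -v "0.00[0-9]*\]"; python3 tilt.py
```

```text
19.0 [ 0.4326 -0.3265  0.1849] yaw of y 90.81 z [-7.e-04  4.e-04 -1.e+00] 0.0854410759663203 [-0.62  0.22 -0.64]
wrist long_strip 0.57 [294. 173. 348. 349.] [ 0.4863 -0.3261  0.0872] [array([ 500.8, -325.7]), array([170.8,  40.9]), np.float64(0.7)]
top short_strip 0.6 [319. 108. 338. 143.] [0.6006 0.0888 0.0626] [array([592.3,  88.7]), array([38.8, 85.9]), np.float64(82.5)]
side long_strip 0.66 [352. 280. 415. 304.] [ 0.496  -0.3274  0.0865] [array([ 499.8, -328.4]), array([167.8,  42.1]), np.float64(0.6)]
top 427 [ 0.48010329 -0.3378936   0.08268758] [ 0.58582112 -0.30800132  0.09243634] [ 0.53417084 -0.32272633  0.08736805] 0.018314295041537844
side 342 [ 0.4800404  -0.33778939  0.08057304] [ 0.58573159 -0.30800844  0.0918555 ] [ 0.53184832 -0.32287686  0.0864326 ] -0.18022173807674463
```

The strip's centre is at (0.500, -0.326) and the pan's is at (0.500, -0.324). The strip is flat and released, so I'll hand the job in.

```bash
python3 -c "
from plant import bot
print(bot.sign_off())"
```

```text
the job is handed in; nothing more can be done
None
```

I slid the long strip out over the riser's edge and laid it flat on the balance pan, within about 3 mm of centre by camera. The strip is released, the short strip has not moved, and I handed the job in at about 19 s; the hand-in call returned no verdict.

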